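# Start the trainer cup lid's thread and screw it home

### The arm

A 7-joint arm with a two-finger parallel gripper is mounted at the origin on the work surface. World frame = base frame: x ahead of the robot, y to its left, z up, the work surface at z = 0. Lengths are in m, angles in rad, forces in N, time in s.
With the tool pointing down it reaches from about 0.4 to 0.9 m from the base axis. Payload 5.6 kg.
Tool frame: the origin (TCP) lies midway between the tips of the shut fingers; the grasp point (between the pads) lies 19 mm behind it; y points along the fingers, z is the direction in which the jaws open and shut, and the axes are right-handed (so a half turn about y gives the same grasp; the last joint's range is limited). The gripper opens to 92 mm and grips with 3 to 60 N. Pads are 20 mm wide; open, the fingers measure 128 mm over their backs; the gripper's body (75 mm by 189 mm) begins 69 mm behind the grasp point.
Start: joints at [-1.312, 0.468, -0.012, 1.603, 0.006, 1.071, -0.056], TCP at [0.193, 0.621, 0.215] pointing down, gripper open.
Joint ranges: [-2.53, 2.53], [-0.31, 2.02], [-1.57, 1.55], [0.28, 2.44], [-1.29, 4.43], [0.15, 1.84], [-2.92, 2.92]. Speed limits (rad/s): [2.57, 2.57, 3.14, 3.14, 3.14, 3.14, 3.14].

### API

Orientations are given as a 3x3 rotation matrix whose columns are the frame's x, y, z axes.
In Python, from station import env, effector, solver, viewer, workorder, search_frame, tip_of gives the robot as it stands. Calls block until the motion is done:
- env.reach(position, orientation): joint-space move of the TCP to a pose.
- env.movel(position, frame=None, rate=0.15): straight line of the TCP; frame=None keeps the orientation; rate is the mean speed in m/s.
- env.goto_joints(angles): joint-space move.
- effector.release() and effector.grasp(squeeze=None): open the fingers fully, or close them until they stop; squeeze is the grip in N (None keeps the last).
- env.pause(seconds).
- solver.inverse_kinematics(position, orientation): joint angles nearest the present ones, or None.
- env.sense(): the state.
- viewer.read_camera(name): name is "side" or "top"; returns (picture, depth): 384x512x3 uint8, red, green, blue; 384x512 float32, m along the optical axis (not along the pixel's ray), 0 where there is no reading.
- viewer.camera_info(name): a dict with "intrinsics" (3x3 intrinsics, pixels), "eye" and "rotation" of the camera in the world. Camera axes: x right, y up, looking along -z (the intrinsics and any distortion apply to the point x, -y, -z); pixel columns grow to the right and rows downward; lengths in m; the calibration is good to about 2 mm. A picture is of the moment at which its call begins. camera_info takes no time and is no camera call.
A pose or a line that the arm cannot do raises env.PlanningError and nothing moves.
- workorder.finish_job(): hands the job in, once; it reports no verdict.
Trained networks look in the newest picture that a camera, given by its name, has taken for a name from the list of things; names that differ only in an ending like _2 or _b are one class to them, and where a whole thing is asked for, a point or a joint stands for the part that bears it (a point fixed in the world has none). Each returns a list of dicts, best first, with "score" (0 to 1); they miss things now and then, are a little off and sometimes report something else, mostly with a low value. They report only what shows in the picture. A call takes as long as a camera call. They do not tell look-alikes from the thing itself.
- search_frame(camera, name): "at" ([x, y, z] in m, in world coordinates, good to about 4 mm: the middle of the surface that is visible of it).
- tip_of(camera, name): "at" ([x, y, z] in m, in world coordinates, good to about 4 mm: a listed point, or the origin of a listed thing).
The state is a dict: "t": time; "joint_positions": joint angles; "joint_velocities": joint speeds; "tau": joint torques, N m; "ee_pos": TCP position; "tcp_rot": TCP orientation; "wrist_force": force on the tool from outside, world axes, zero at the start; "moment": the same for the moment, N m; "gripper_width": finger opening in m.
Only numpy, scipy, OpenCV 4.12 (cv2) and the standard library are available. Lean on these libraries where they do the work, as an engineer would, in place of code of your own. Each camera call takes 0.05 s, during which the arm holds its last target.

### The job

The lid of the yellow trainer cup was put on with its thread not caught, so it sits too high. Without lifting it off or forcing it, turn it backwards (anticlockwise from above) until you feel it drop a step, then forwards (clockwise) until it stops, fully home. Leave the flip cover folded right down over the spout, the cup let go, and the things around it where they are.

Things in the scene. Friction and masses are not known exactly. Their poses are not given: they have to be found in the camera images.
- cup: Yellow trainer (sippy) cup, held fast to the counter by its suction foot; it never moves. 95 mm high to the rim, 66 mm across the shoulder; origin at the centre of its underside, z up. A pale level strip runs up its wall on its +x side.
- cup_neck (a point): Centre of the cup's rim. Neck 54 mm across, 3-start right-hand thread falling 4 mm per 100 deg, stop ribs at both ends. A lid on top of the ridges stays high and only meets the ribs if turned clockwise. Turned back to about 1.55 rad anticlockwise of home it drops 5-6 mm; at about 1.76 rad a rib stops it. From there it screws clockwise down to home, where a rib stops it.
- lid: Teal screw lid, 68 mm across, 20 mm high, 90 g, loose on the neck with 1 mm sideways play. Origin at the centre of its skirt's lower edge, z up along the screw axis. Spout on the +x side of its top, cover hinge on the -x side, carrying handles along +y and -y. Starts on top of the thread, origin 85 to 88 mm above the cup's underside.
- lid_top (a point): Centre of the lid's flat top, 20 mm above the lid's origin; the spout stands 13.5 mm above it. Home: lid origin 78.5 mm above the cup's underside, lid x along cup x (the thread also takes it 1/3 turn either way). Starts 0.17 to 1.2 rad anticlockwise of home. It turns with well under 1 N pushed at a handle.
- handle_left (a point): Point in the middle of the level part of the lid's +y handle, on the bar's centre line: 46 mm from the lid's axis, 8 mm above the lid's origin. The bar is round, 9 mm thick; it leaves the skirt level, runs out to 60 mm from the axis, then bends down 37 mm. Fingers reach past it on both sides from above.
- handle_right (a point): The same on the lid's -y handle.
- cover (a joint): Cream flip cover on the lid, a hood 49 mm long, 28 wide, 20.5 high. 0 rad: folded flat over the spout; up to 1.7 rad: open, just past upright. Hinge axis along the lid's y at lid x = -21 mm, z = 22.5 mm; it opens up towards the lid's -x side. Stiff hinge (0.015 N m): it stays where it is left. Starts at 1.35 to 1.65 rad.
- cover_tip (a point): Point on the flat outer face of the flip cover, 40 mm from its hinge line and 20.5 mm off the hinge's plane. Shut, it faces straight up, 43 mm above the lid's origin at lid x = +19 mm; open, this face looks towards the lid's -x side.
- bottle: Frosted glass bottle with a wooden stopper, 62 mm across, 185 mm high; origin at the centre of its underside. Bystander on the bamboo mat.
- scoop: White measuring scoop, bowl 40 mm across, 24 mm high, handle along its +x to 110 mm; origin under the bowl. Bystander on the mat.
- tin: Stainless tin with a hinged cover, 75 x 55 x 37 mm; origin at the centre of its underside. Bystander on the mat.
- rack: Folding plastic dish rack with a blue-grey latch bar, 200 x 160 x 115 mm; origin at the centre of its underside. Bystander on the mat.
- bowl: Coral plastic bowl, 110 mm across, 45 mm high; origin at the centre of its underside. Bystander.
- spoon: Small coral and white spoon, 140 mm long, lying along its x. Bystander.
Things that resemble listed ones, but are neither listed nor needed, are in the scene too. What is shaped like the lid but green or purple is not meant.

How it is judged:
By the outcome, as a careful person would: the job done as asked, in the order asked, and still so for the second after the job is handed in, with the robot touching nothing.
It also fails if it takes over 67 s, if anything falls off the work surface, if the arm or the gripper's body presses on something with over 40 N, if the wrist force passes 120 N, or if a joint passes its speed limit or range.

## Working session

There is one attempt and no reset: what is moved stays moved. The work goes in short steps, each a Python script; the robot and the scene stay as the last script left them, time stands still between calls to the robot, and variables do not carry over. Pictures are saved under pics/ and viewed, and the job is handed in when it is done.

```bash
ls; mkdir -p pics; cat > h.py <<'E'
import numpy as np, cv2
from station import env, effector, solver, viewer, workorder, search_frame, tip_of
def snap(cam,fn):
    p,d=viewer.read_camera(cam); cv2.imwrite('pics/'+fn,p[:,:,::-1]); np.save('pics/'+fn+'.npy',d); return p,d
def cloud(cam,d):
    i=viewer.camera_info(cam);K=np.array(i['intrinsics']);R=np.array(i['rotation']);e=np.array(i['eye'])
    v,u=np.mgrid[:d.shape[0],:d.shape[1]]
    P=np.stack([(u-K[0,2])/K[0,0]*d,-(v-K[1,2])/K[1,1]*d,-d],-1)
    return P@R.T+e
E
python3 - <<'E'
from h import *
for c in ['side','top']:
    snap(c,c+'0.png'); i=viewer.camera_info(c); print(i)
    for n in ['lid','cup','cup_neck','lid_top','handle_left','handle_right','cover_tip']:
        print(c,n,[(np.round(r['at'],3).tolist(),round(r['score'],2)) for r in tip_of(c,n)][:4])
s=env.sense();print(s)
E
```

```text
pics
{'intrinsics': array([[497.50570992,   0.        , 258.83774574],
       [  0.        , 497.50570992, 206.53611035],
       [  0.        ,   0.        ,   1.        ]]), 'eye': array([ 0.46977961, -1.07107035,  0.7736413 ]), 'rotation': array([[ 0.99802325,  0.01430318, -0.06119652],
       [-0.05925185,  0.53872643, -0.84039458],
       [ 0.02094787,  0.84235934,  0.53850899]])}
side lid [([0.608, 0.015, 0.031], 0.88), ([0.555, -0.14, 0.086], 0.77), ([0.394, -0.161, 0.036], 0.65), ([0.71, -0.096, 0.037], 0.56)]
side cup [([0.556, -0.138, -0.002], 0.57)]
side cup_neck [([0.553, -0.14, 0.095], 0.6)]
side lid_top [([0.624, -0.003, 0.032], 0.97), ([0.713, -0.117, 0.028], 0.97), ([0.384, -0.14, 0.037], 0.7), ([0.553, -0.139, 0.107], 0.62)]
side handle_left [([0.574, -0.017, 0.031], 0.98), ([0.668, -0.091, 0.034], 0.83), ([0.537, -0.099, 0.093], 0.78), ([0.423, -0.12, 0.036], 0.74)]
side handle_right [([0.649, 0.034, 0.037], 0.94), ([0.578, -0.18, 0.099], 0.82), ([0.353, -0.184, 0.036], 0.72), ([0.758, -0.118, 0.034], 0.6)]
side cover_tip [([0.631, -0.022, 0.048], 0.59), ([0.708, -0.
[... 1301 characters left out ...]
07140942, -0.05632008]), 'joint_velocities': array([-0.00158479,  0.00233264,  0.000684  ,  0.0006295 ,  0.00173096,
       -0.00082263, -0.00049111]), 'tau': array([ 7.56932186e-04, -5.20353591e+01, -1.13051294e-02, -2.44039142e+01,
       -5.65739523e-02,  1.12488013e-02,  1.07949216e-05]), 'ee_pos': array([0.19328388, 0.6206051 , 0.21462344]), 'tcp_rot': array([[ 9.54763915e-01,  7.45923633e-05,  2.97364862e-01],
       [-2.97364866e-01,  4.76234731e-05,  9.54763916e-01],
       [ 5.70565494e-05, -9.99999996e-01,  6.76503217e-05]]), 'wrist_force': array([ 0.33189395, -0.44280467,  0.91539001]), 'moment': array([ 0.01228086, -0.01351612, -0.03877838]), 'gripper_width': 0.09201967846029338}
```

```bash
cd pics; python3 - <<'E'
import cv2
a=cv2.imread('side0.png');b=cv2.imread('top0.png')
cv2.imwrite('c1.png',cv2.resize(a,(768,576),interpolation=2)); cv2.imwrite('c2.png',cv2.resize(b,(768,576),interpolation=2))
E
```

```text
(no output)
```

View pics/c1.png

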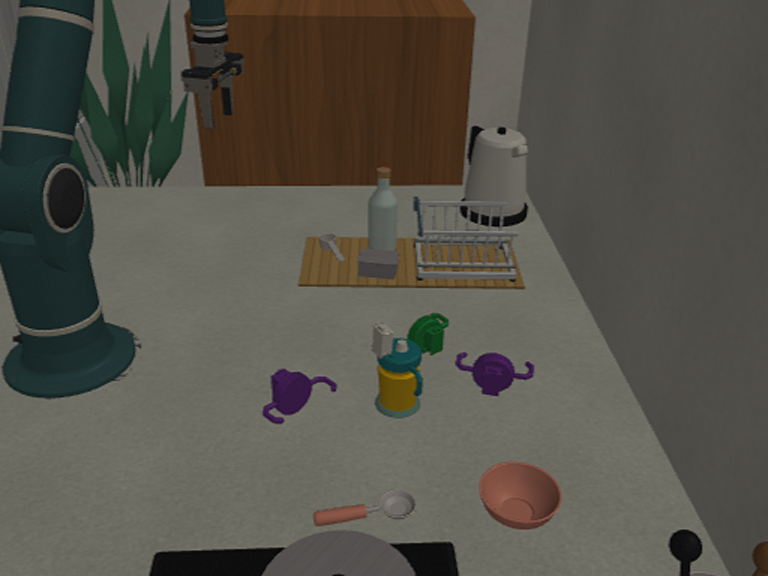

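View pics/c2.png

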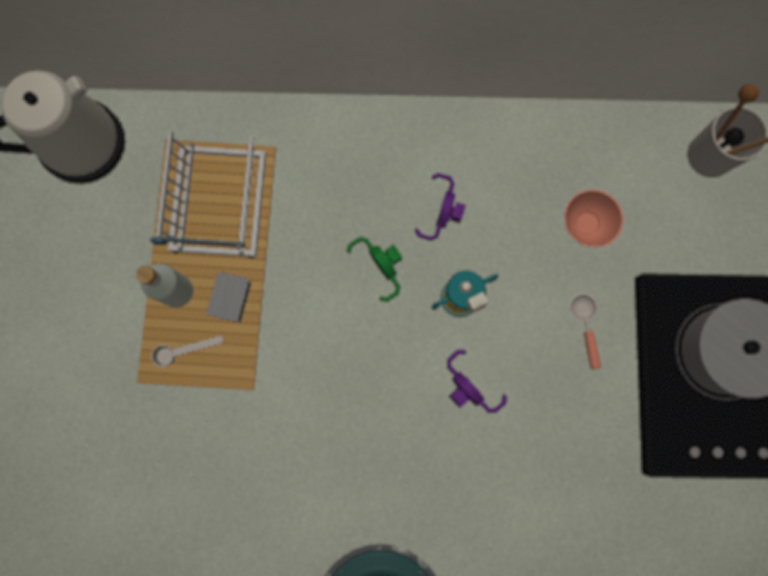

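The side view shows the teal lid on the yellow cup at about (400,355), with its cream cover upright at (383,340). The top view has it at (465,290), with the handles pointing to (495,278) and (437,305). This matches the detections: axis ≈ (0.555, -0.1375), lid yaw ≈ 0.46 and origin z ≈ 0.087. The green and purple lids are decoys. I'll check that the arm can follow an arc with the open jaws astride the right handle.

```bash
cat >> h.py <<'E'
C=np.array([.555,-.1375]); YAW0=0.46
def pose(yaw,off,z,sgn=1,r=.047,handle=-1):
    """yaw of lid; off = tangential TCP offset from bar centre line (+ = acw side)"""
    a=yaw+handle*np.pi/2
    u=np.array([np.cos(a),np.sin(a)]);t=np.array([-u[1],u[0]])
    p=np.r_[C+r*u+off*t,z]
    zz=sgn*np.r_[t,0];yy=np.array([0,0,-1.]);xx=np.cross(yy,zz)
    return p,np.stack([xx,yy,zz],1)
def wf(n=1):
    s=env.sense(); return s['t'],np.array(s['wrist_force']),np.array(s['moment'])
E
python3 - <<'E'
from h import *
print(env.sense()['t'])
for h in(-1,1):
  for sg in(1,-1):
    print(h,sg)
    for off in(.041,-.041):
      for y in np.arange(-.8,2.3,.4)+0:
        q=solver.inverse_kinematics(*pose(y,off,.084,sg,handle=h))
        print(off,round(y,1),None if q is None else np.round(q,2).tolist())
E
```

```text
0.8
-1 1
0.041 -0.8 [-0.44, 0.77, 1.04, 1.91, -0.82, 0.97, 0.19]
0.041 -0.4 [-0.39, 0.75, 0.95, 1.85, -0.75, 0.95, 0.5]
0.041 0.0 [-0.35, 0.73, 0.85, 1.8, -0.67, 0.93, 0.8]
0.041 0.4 [-0.34, 0.71, 0.79, 1.78, -0.63, 0.92, 1.12]
0.041 0.8 [-0.31, 0.68, 0.68, 1.77, -0.53, 0.88, 1.41]
0.041 1.2 [-0.28, 0.63, 0.57, 1.79, -0.44, 0.85, 1.7]
0.041 1.6 [-0.23, 0.58, 0.44, 1.83, -0.33, 0.8, 1.98]
0.041 2.0 [-0.17, 0.54, 0.33, 1.88, -0.24, 0.77, 2.29]
-0.041 -0.8 [-0.56, 0.63, 1.02, 2.08, -0.74, 0.84, 0.1]
-0.041 -0.4 [-0.49, 0.63, 0.98, 2.05, -0.72, 0.84, 0.51]
-0.041 0.0 [-0.42, 0.65, 0.94, 2.0, -0.7, 0.86, 0.91]
-0.041 0.4 [-0.38, 0.67, 0.91, 1.94, -0.69, 0.88, 1.3]
-0.041 0.8 [-0.23, 0.62, 0.7, 1.87, -0.53, 0.84, 1.54]
-0.041 1.2 [-0.14, 0.61, 0.55, 1.82, -0.42, 0.83, 1.82]
-0.041 1.6 [-0.09, 0.61, 0.44, 1.78, -0.34, 0.83, 2.11]
-0.041 2.0 [-0.06, 0.61, 0.35, 1.76, -0.27, 0.83, 2.41]
-1 -1
0.041 -0.8 [-0.03, 0.55, 0.43, 1.89, -0.31, 0.77, 2.9]
0.041 -0.4 [-0.56, 1.04, 1.34, 1.86, -1.1, 1.23, -2.39]
0.041 0.0 [-0.57, 1.06, 1.33, 1.82, -1.11, 1.25, -2.03]
0.041 0.4 [-0.59, 1.07, 1.33, 1.79, 
[... 1775 characters left out ...]
, 0.5, 0.73, 2.08, -0.5, 0.74, 1.02]
0.041 0.8 [-0.37, 0.5, 0.71, 2.08, -0.49, 0.73, 1.45]
0.041 1.2 [-0.19, 0.47, 0.54, 2.04, -0.37, 0.72, 1.79]
0.041 1.6 [-0.11, 0.49, 0.49, 2.0, -0.34, 0.73, 2.18]
0.041 2.0 [-0.08, 0.53, 0.48, 1.94, -0.35, 0.76, 2.6]
-0.041 -0.8 [-0.36, 0.69, 0.74, 1.78, -0.58, 0.9, -0.16]
-0.041 -0.4 [-0.36, 0.66, 0.67, 1.81, -0.52, 0.87, 0.16]
-0.041 0.0 [-0.38, 0.62, 0.64, 1.85, -0.49, 0.83, 0.51]
-0.041 0.4 [-0.38, 0.58, 0.61, 1.91, -0.45, 0.8, 0.87]
-0.041 0.8 [-0.37, 0.53, 0.57, 1.97, -0.41, 0.76, 1.24]
-0.041 1.2 [-0.33, 0.49, 0.53, 2.02, -0.37, 0.73, 1.63]
-0.041 1.6 [-0.23, 0.45, 0.43, 2.05, -0.29, 0.7, 1.99]
-0.041 2.0 [-0.14, 0.43, 0.38, 2.06, -0.25, 0.69, 2.4]
```

```bash
python3 - <<'E'
from h import *
p=env.sense()['ee_pos']
env.movel([p[0],p[1],.33],rate=.25); print(env.sense()['t'])
env.reach(*pose(YAW0,0,.22)); print(env.sense()['t'])
env.movel(pose(YAW0,0,.085)[0],rate=.12); print(wf())
snap('side','s1.png'); snap('top','t1.png')
import cv2
a=cv2.imread('pics/s1.png')[180:290,200:350];b=cv2.imread('pics/t1.png')[140:250,240:390]
cv2.imwrite('pics/c3.png',cv2.resize(np.vstack([a,b]),None,fx=2.7,fy=2.7,interpolation=2))
E
```

```text
1.4083
4.5417
(5.8167, array([ 0.39311231, -0.2153063 ,  0.68444771]), array([-0.05010195,  0.03194026,  0.03343438]))
```

View pics/c3.png

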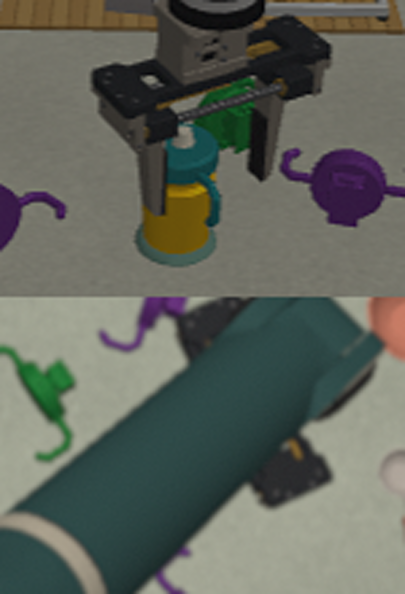

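The side view shows the right handle at about (213,195) between the two fingers, with nothing touching it. I'll push it anticlockwise in small steps and watch the force.

```bash
cat >> h.py <<'E'
def push(y0,y1,step,off,z0,z1,base,flim=4.0,rate=.06):
    """arc; stops when tangential force against motion > flim"""
    n=max(1,int(np.ceil(abs(y1-y0)/step))); d=np.sign(y1-y0); hist=[]
    for k in range(1,n+1):
        y=y0+(y1-y0)*k/n; z=z0+(z1-z0)*k/n
        p,R=pose(y,off,z); env.movel(p,R,rate=rate)
        t,f,m=wf(); f=f-base; a=y-np.pi/2
        ft=-d*(f[:2]@[-np.sin(a),np.cos(a)]); fr=f[:2]@[np.cos(a),np.sin(a)]
        hist.append((round(t,2),round(y,3),round(ft,2),round(fr,2),round(f[2],2)))
        if ft>flim: break
    for x in hist: print(*x)
    return y
E
python3 - <<'E'
from h import *
base=wf()[1]
env.movel(pose(YAW0,.046,.085)[0],rate=.1)
push(YAW0,YAW0+.6,.1,.0415,.085,.085,base)
for n in('handle_right','lid_top'): print(n,[(np.round(r['at'],3).tolist(),round(r['score'],2)) for r in (snap('side','s2.png'),tip_of('side',n))[1]][:4])
import cv2
a=cv2.imread('pics/s2.png')[180:290,200:350]
cv2.imwrite('pics/c4.png',cv2.resize(a,None,fx=4,fy=4,interpolation=2))
E
```

```text
6.78 0.546 -0.68 -0.52 -0.01
7.03 0.631 -0.33 -0.64 -0.09
7.28 0.717 -0.03 -0.63 -0.52
7.53 0.803 0.13 -0.36 0.08
7.78 0.889 -0.43 0.53 0.89
8.03 0.974 -0.27 -0.49 0.42
8.28 1.06 -0.77 -0.06 0.47
handle_right [([0.354, -0.182, 0.033], 0.8), ([0.596, -0.161, 0.097], 0.73), ([0.756, -0.115, 0.032], 0.64)]
lid_top [([0.712, -0.113, 0.031], 0.94), ([0.383, -0.145, 0.035], 0.82), ([0.551, -0.135, 0.108], 0.64), ([0.621, -0.002, 0.036], 0.43)]
```

View pics/c4.png

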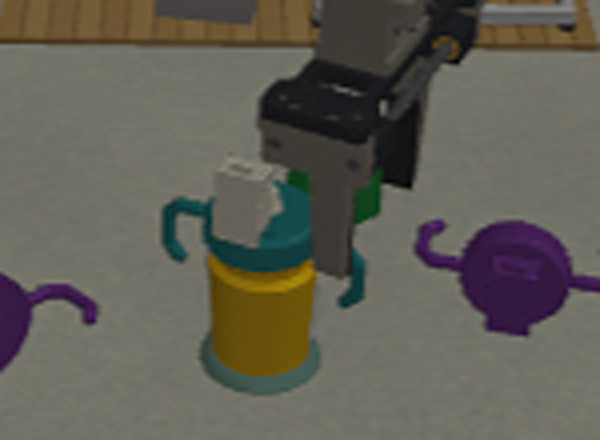

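The handle follows the finger: the measured yaw is about 1.05 against 1.06 commanded, and the forces are only noise. I'll add a lid-height measurement from depth and continue.

```bash
cat >> h.py <<'E'
def lidz(p,d,cam='side'):
    W=cloud(cam,d); hsv=cv2.cvtColor(p,cv2.COLOR_RGB2HSV)
    m=(hsv[...,0]>82)&(hsv[...,0]<100)&(hsv[...,1]>120)&(d>0)&(np.hypot(W[...,0]-C[0],W[...,1]-C[1])<.045)&(W[...,2]>.06)&(W[...,2]<.14)
    r=np.hypot(W[...,0]-C[0],W[...,1]-C[1])
    t=m&(r<.03); far=m&(W[...,1]<C[1]-.02)&(r<.036)
    z=W[...,2][t]
    return (int(t.sum()),*np.round(np.percentile(z,[20,50,80]),4)) if t.any() else None
E
python3 - <<'E'
from h import *
for s in('side0.png','s2.png'):
    p=cv2.imread('pics/'+s)[:,:,::-1].copy(); print(s,lidz(p,np.load('pics/'+s+'.npy')))
base=wf()[1]; y=1.06;yy=y
for i in range(4):
    y2=push(y,y+.12,.06,.0415,.085,.085,base,rate=.04)
    p,d=snap('side','s3_%d.png'%i); print(lidz(p,d))
    if y2<y+.119: break
    y=y2
a=cv2.imread('pics/s3_%d.png'%i)[180:290,200:350]
cv2.imwrite('pics/c5.png',cv2.resize(a,None,fx=4,fy=4,interpolation=2))
E
```

```text
side0.png (149, np.float64(0.1045), np.float64(0.1055), np.float64(0.1067))
s2.png (96, np.float64(0.1059), np.float64(0.1069), np.float64(0.1079))
8.72 1.1 0.45 -0.19 1.27
8.97 1.14 0.91 -1.02 0.85
9.22 1.18 0.4 0.23 -0.51
(96, np.float64(0.1058), np.float64(0.1067), np.float64(0.1078))
9.53 1.22 -0.06 -0.06 1.27
9.78 1.26 1.15 0.57 -0.37
10.03 1.3 0.66 -0.1 0.27
(97, np.float64(0.1033), np.float64(0.1052), np.float64(0.1067))
10.32 1.34 0.33 -0.22 0.27
10.57 1.38 0.86 0.07 -0.54
10.82 1.42 0.42 -0.62 -0.11
(108, np.float64(0.1003), np.float64(0.1012), np.float64(0.1024))
11.12 1.46 0.99 -0.28 0.96
11.38 1.5 5.81 -0.13 -0.26
(102, np.float64(0.1005), np.float64(0.1016), np.float64(0.1025))
```

View pics/c5.png

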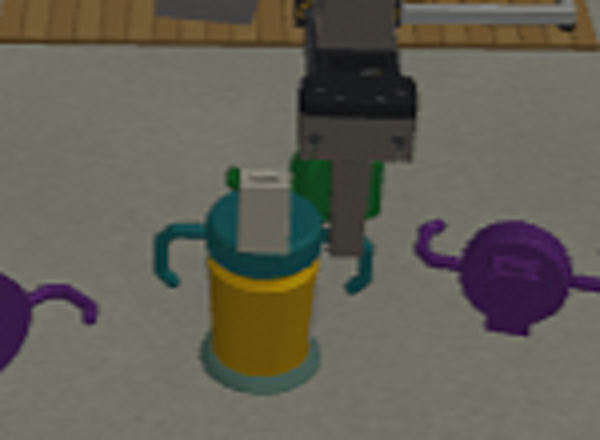

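I felt the step: the lid top dropped from about 106.7 to 101.5 mm, and the rib stop (5.8 N) came at yaw ≈ 1.49. That puts home near yaw ≈ -0.27. Next I'll push clockwise with the other finger.

```bash
python3 - <<'E'
from h import *
env.movel(*pose(1.49,.02,.082),rate=.1)
env.movel(pose(1.49,-.036,.080)[0],rate=.12); env.pause(.1)
base=wf()[1]; print(env.sense()['t'])
y=push(1.49,.1,.08,-.0415,.080,.077,base,rate=.06)
p,d=snap('side','s4.png'); print(lidz(p,d))
if y<.15:
    y=push(y,-.6,.04,-.0415,.077,.077,base,flim=5,rate=.04)
    p,d=snap('side','s4.png'); print(lidz(p,d))
a=cv2.imread('pics/s4.png')[180:290,200:350]
cv2.imwrite('pics/c6.png',cv2.resize(a,None,fx=4,fy=4,interpolation=2))
E
```

```text
12.5167
12.82 1.413 0.14 0.17 -0.37
13.07 1.336 -0.98 0.97 0.22
13.32 1.258 -1.07 0.52 -0.07
13.57 1.181 -0.19 0.52 -0.0
13.82 1.104 -0.07 0.79 -0.58
14.07 1.027 -0.2 0.2 0.11
14.32 0.949 -0.56 -0.03 0.73
14.57 0.872 -0.44 0.03 -0.28
14.82 0.795 -0.13 0.71 -0.45
15.07 0.718 -0.16 0.2 -0.35
15.32 0.641 -0.31 0.07 0.45
15.57 0.563 0.13 0.09 -0.2
15.82 0.486 -0.08 1.05 -0.52
16.07 0.409 -0.46 -0.16 -0.95
16.32 0.332 -0.32 -0.92 -1.61
16.57 0.254 -0.58 0.9 -0.3
16.82 0.177 -0.0 0.44 -0.53
17.07 0.1 0.36 1.3 -0.52
(132, np.float64(0.0973), np.float64(0.0984), np.float64(0.0994))
17.38 0.061 -0.39 1.04 0.02
17.62 0.022 -0.69 0.79 -0.23
17.88 -0.017 0.14 1.59 0.73
18.12 -0.056 0.34 -0.38 0.21
18.38 -0.094 -0.04 1.08 -0.47
18.62 -0.133 1.09 0.29 -1.03
18.88 -0.172 -0.01 0.43 0.29
19.12 -0.211 0.56 0.92 0.19
19.38 -0.25 0.07 0.54 -0.62
19.62 -0.289 2.7 2.16 -0.33
19.88 -0.328 6.82 2.93 -1.83
(127, np.float64(0.0969), np.float64(0.0977), np.float64(0.0987))
```

View pics/c6.png

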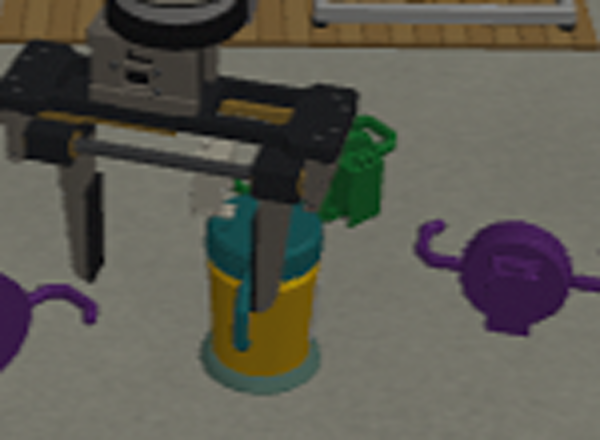

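The lid is home at yaw ≈ -0.29: it turned about 1.78 rad, the top is now at 97.7 mm, and the rib stopped it. I'll back off, shut the fingers, and fold the cover by tracing its arc with the fingertip edge.

```bash
cat >> h.py <<'E'
YH=-.28
def cpose(xf,zl):
    """fingertip front-bottom edge at lid (xf,zl); jaw along lid y"""
    e=np.array([np.cos(YH),np.sin(YH)])
    _,R=pose(YH+np.pi/2,0,0,1)
    return np.r_[C+e*(xf-.010),.0785+zl],R
def P(th,s=.040): return (-.021+s*np.cos(th)-.0205*np.sin(th), .0225+s*np.sin(th)+.0205*np.cos(th))
E
python3 - <<'E'
from h import *
env.movel(*pose(-.28,-.01,.077),rate=.1)
env.movel(pose(-.28,-.005,.21)[0],rate=.2)
effector.grasp(10); print(env.sense()['t'],env.sense()['gripper_width'])
x,z=P(1.7)
pp,R=cpose(x-.02,z+.07); print(pp,solver.inverse_kinematics(pp,R))
env.reach(pp,R); print(env.sense()['t'])
p,d=snap('side','s5.png'); print(lidz(p,d))
for n in('handle_right','handle_left','cover_tip'): print(n,[(np.round(r['at'],3).tolist(),round(r['score'],2)) for r in tip_of('side',n) if r['at'][2]>.07][:2])
a=cv2.imread('pics/s5.png')[160:290,190:350]
cv2.imwrite('pics/c7.png',cv2.resize(a,None,fx=4,fy=4,interpolation=2))
E
```

```text
22.575 0.0003464818130831603
[ 0.48149568 -0.11636352  0.20802528] [-0.60184399  0.27689515  0.91606699  2.02422551 -0.26730852  0.96305969
  1.74129311]
23.6667
(214, np.float64(0.0965), np.float64(0.0977), np.float64(0.0987))
handle_right [([0.542, -0.184, 0.089], 0.73)]
handle_left [([0.569, -0.093, 0.086], 0.87)]
cover_tip [([0.518, -0.127, 0.146], 0.63)]
```

View pics/c7.png

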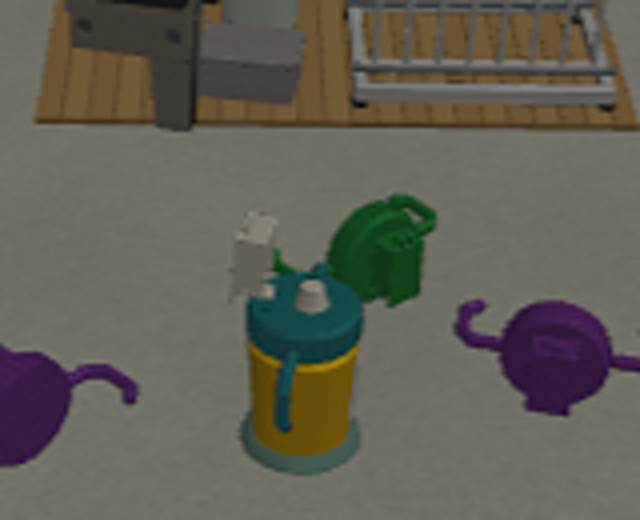

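```bash
python3 - <<'E'
from h import *
x,z=P(1.7)
pp,R=cpose(x-.015,z); env.movel(pp,R,rate=.12); env.pause(.1)
base=wf()[1]
for th in np.arange(1.7,-.01,-.17):
    pp,R=cpose(*P(max(th,0))); env.movel(pp,R,rate=.06); t,f,m=wf(); print(round(t,2),round(th,2),np.round(f-base,2))
    if np.linalg.norm(f-base)>8: print('HIGH');break
p,d=snap('side','s6.png'); print(lidz(p,d))
a=cv2.imread('pics/s6.png')[160:290,190:350]
cv2.imwrite('pics/c8.png',cv2.resize(a,None,fx=4,fy=4,interpolation=2))
E
```

```text
25.1 1.7 [-1.77 -0.14  0.15]
25.38 1.53 [-0.91  0.29 -0.22]
25.65 1.36 [-1.66  0.83 -0.7 ]
25.93 1.19 [-0.49  0.74 -0.02]
26.2 1.02 [-1.45  1.19 -0.79]
26.48 0.85 [-0.29 -0.16 -1.2 ]
26.75 0.68 [-0.61  0.54 -0.39]
27.02 0.51 [-0.86  0.29 -0.14]
27.3 0.34 [-0.83  0.92 -0.65]
27.57 0.17 [-1.23  0.44 -0.86]
27.85 0.0 [-1.3   0.97  2.86]
(121, np.float64(0.0962), np.float64(0.0974), np.float64(0.0985))
```

View pics/c8.png

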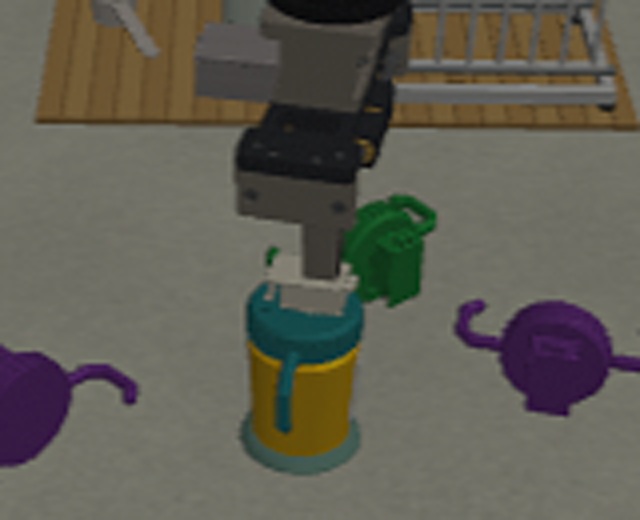

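Contact shows at +2.9 N. I'll press gently to make sure the cover is fully down, then withdraw straight up and check.

```bash
python3 - <<'E'
from h import *
base=np.array([0,0,0.3])
pp,R=cpose(*P(0)); 
for k in range(1,5):
    q=pp.copy(); q[2]-=.0006*k; env.movel(q,R,rate=.02); t,f,m=wf(); print(round(t,2),k,np.round(f,2))
    if f[2]>7: break
q=pp.copy(); q[2]+=.10; env.movel(q,R,rate=.12)
q2=q.copy(); q2[2]+=.04; q2[:2]+=[-.08,.22]; env.movel(q2,R,rate=.25)
print(env.sense()['t'])
for c in('side','top'):
    p,d=snap(c,c+'7.png'); print(lidz(p,d,c))
    W=cloud(c,d); hsv=cv2.cvtColor(p,cv2.COLOR_RGB2HSV)
    m=(hsv[...,1]<70)&(np.hypot(W[...,0]-C[0],W[...,1]-C[1])<.045)&(W[...,2]>.10)&(W[...,2]<.2)
    z=W[...,2][m]; print(c,m.sum(),np.round(np.percentile(z,[50,80,90,100]),4))
    for n in('handle_right','handle_left','cover_tip','lid'): print(n,[(np.round(r['at'],3).tolist(),round(r['score'],2)) for r in tip_of(c,n) if r['at'][2]>.06][:2])
a=cv2.imread('pics/side7.png')[180:290,200:350];b=cv2.imread('pics/top7.png')[140:250,240:390]
cv2.imwrite('pics/c9.png',cv2.resize(np.hstack([a,b]),None,fx=2.6,fy=2.6,interpolation=2))
E
```

```text
28.15 1 [-0.99 -0.05  7.49]
30.2417
(121, np.float64(0.0966), np.float64(0.0975), np.float64(0.0987))
side 257 [0.119  0.1211 0.1215 0.1237]
handle_right [([0.544, -0.181, 0.087], 0.72), ([0.555, -0.139, 0.092], 0.28)]
handle_left []
cover_tip [([0.572, -0.146, 0.129], 0.65)]
lid [([0.555, -0.138, 0.076], 0.81)]
(142, np.float64(0.0961), np.float64(0.0981), np.float64(0.1003))
top 226 [0.1204 0.1226 0.1243 0.1281]
handle_right [([0.544, -0.185, 0.088], 0.63)]
handle_left [([0.565, -0.091, 0.093], 0.57)]
cover_tip [([0.574, -0.14, 0.126], 0.6)]
lid [([0.555, -0.139, 0.077], 0.57)]
```

View pics/c9.png

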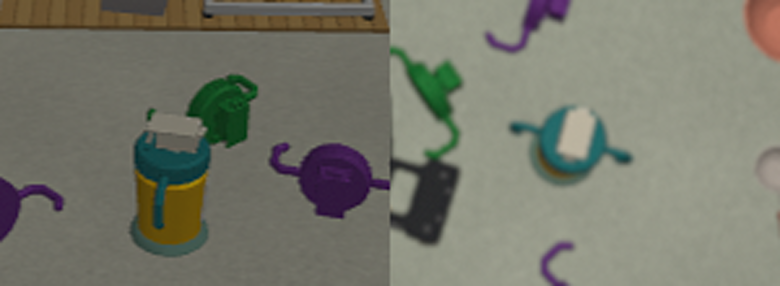

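View pics/top7.png

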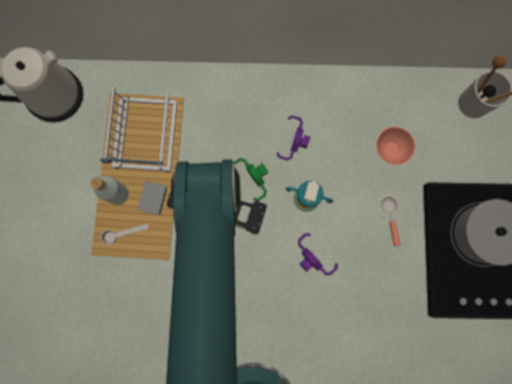

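```bash
python3 - <<'E'
from h import *
def teal(s,cam):
    p=cv2.imread('pics/'+s)[:,:,::-1].copy(); d=np.load('pics/'+s+'.npy'); W=cloud(cam,d); h=cv2.cvtColor(p,cv2.COLOR_RGB2HSV)
    r=np.hypot(W[...,0]-C[0],W[...,1]-C[1])
    m=(h[...,0]>80)&(h[...,0]<102)&(h[...,1]>110)&(r<.075)&(W[...,2]>.03)&(W[...,2]<.13)
    return W,h,m,r
for s,c in(('s4.png','side'),('s5.png','side'),('s6.png','side'),('side7.png','side'),('top7.png','top')):
    W,h,m,r=teal(s,c); q=W[m&(r>.048)]; a=np.arctan2(q[:,1]-C[1],q[:,0]-C[0])
    R=a<0; print(s,R.sum(),np.median(a[R])+np.pi/2 if R.any() else 0,(~R).sum(),np.median(a[~R])-np.pi/2 if (~R).any() else 0)
for s,c in(('side7.png','side'),('top7.png','top')):
    W,h,m,r=teal(s,c)
    m=(h[...,1]<70)&(r<.04)&(W[...,2]>.115)&(W[...,2]<.135); m=cv2.erode(m.astype('u1'),np.ones((3,3)))>0
    q=W[m]; e=np.array([np.cos(-.28),np.sin(-.28)]); x=(q[:,:2]-C)@e; y=(q[:,:2]-C)@[-e[1],e[0]]
    A=np.c_[x,y,np.ones_like(x)]; k=np.linalg.lstsq(A,q[:,2],rcond=None)[0]; res=q[:,2]-A@k
    g=abs(res)<.002;k=np.linalg.lstsq(A[g],q[g,2],rcond=None)[0]; print(s,len(q),k,x.min(),x.max())
E
```

```text
s4.png 66 -0.2343591871012234 0 0
s5.png 50 -0.23709035906428144 3 -0.33473921709832677
s6.png 45 -0.23126928162084237 0 0
side7.png 46 -0.22630276575667296 0 0
top7.png 13 -0.2923620216399212 10 -0.22806669192156748
side7.png 96 [ 0.01618934 -0.0084316   0.12058446] -0.01696635702571158 0.021865582058960026
top7.png 119 [0.03260038 0.03269922 0.12122644] -0.018062167504696445 0.023139020051582495
```

The lid's yaw hasn't changed since it was held against the stop, and the cover is flat to within measurement error (0.02–0.03 rad). Handing in.

```bash
python3 - <<'E'
from h import *
print(env.sense()['t'],workorder.finish_job())
E
```

```text
the job is handed in; nothing more can be done
30.7417 None
```

The lid is screwed fully home with the flip cover folded shut, and I handed the job in at 30.7 s of the 67 s allowed.

**Turning back:** With the open jaws astride the right handle, I pushed the lid anticlockwise without gripping or lifting it. Its top dropped about 5 mm (106.7 to 101.5 mm), and the rib stopped it at about 5.8 N.

**Turning home:** I then pushed it clockwise about 1.8 rad until the home rib stopped it at about 6.8 N. The lid top ended at about 97.6 mm; nominal home is 98.5 mm, and the camera calibration is good to about 2 mm.

**Cover and release:** I folded the cover down with the shut fingertips, pressed it with about 7 N, and withdrew the arm clear.

**Last checks:**
- **Lid:** Its angle was unchanged from when it was held against the stop. My estimates of that angle disagree slightly, from -0.23 to -0.29 rad, which is within measurement error.
- **Cover:** Its top face was level to 0.02–0.03 rad at about 121 mm, where it should be when shut.
- **Surroundings:** In the final top picture, the things around the cup look to be where they were. I compared them by eye and did not measure them.
- **Not checked:** I never saw the cup's level strip, so home is judged from the stop, the turn angle and the height.

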